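Change the dried-out ink pad behind the hand stamps

TASK

The blue ink pad at the back of the black stamp tray has dried out: change it for the fresh red pad. First stand both hand stamps, which are in the way, upright on the green mat; then lay the blue pad flat in the white refill tray, lay the red pad flat in the stamp tray's back bay, and only then stand each stamp back upright in the very well it came from. Set everything down gently without dropping it or tipping a stamp over, and leave the glue bottle, the stapler and the pen pot where they are.

Things in the scene. Friction and masses are not known exactly. Their poses are not given: they have to be found in the camera images.
- stamp_round: Hand stamp, red handle on a round dark wood base: 98 mm tall, base 44 mm across, 24 mm high; above a thin neck an upright cylindrical grip 25 mm thick, 58 to 94 mm above the underside. Origin: centre of the underside, z up. About 110 g, weight low. Starts in one of the stamp tray's two front wells (which one varies) and must return to that same well.
- stamp_square: Hand stamp, pale wood handle on a square pale wood base: 98 mm tall, base 44 x 44 mm, 24 mm high; cylindrical grip 25 mm thick, 58 to 94 mm above the underside. Origin: centre of the underside, z up, x and y square to its sides. About 110 g. Starts in the other front well, within 6 degrees of square to the tray, and must return there square again (quarter turns do not matter).
- pad_blue: The dried-out ink pad: a closed flat tin with a blue lid, 58 mm (its x) by 92 mm (its y), 24 mm high, about 90 g. Origin at the centre of the underside, z up. At the start it lies in the stamp tray's back bay with its x along the tray's x; the stamps stand about 16 mm in front of it, where a finger would have to go.
- pad_red: The fresh ink pad: the same tin (58 mm along its x, 92 mm along its y, 24 mm high, origin at the centre of the underside) with a red lid. At the start it lies on the bare desk, turned up to about 35 degrees. Either way round is right in the bay.
- stamp_tray: Fixed low black tray, 136 (x) by 182 mm (y); origin: centre of underside, z up, x away from the robot (turned up to 12 degrees). Floor 4 mm thick; rims and ribs 8 mm above the desk. Back bay for the pad 70 x 116 mm, centre x=+30, y=-30 mm. Two stamp wells 56 x 56 mm, centres x=-37, y=-60 and x=-37, y=0. Side pocket (y=+60): glue bottle at x=+30, fixed eraser 16 mm high at x=-45.
- mat: Fixed green rubber mat on the desk, 100 mm (its x) by 170 mm (its y), 3 mm thick, empty at the start; origin at the centre of its underside, z up. Room for both stamps side by side.
- refill_tray: Fixed open white tray for pads to be refilled, 170 mm (its x) by 140 mm (its y), empty; walls and floor 3 mm thick, walls 18 mm high over all. Origin at the centre of its underside, z up.
- glue: Bystander: white glue bottle with yellow label and orange cap, 36 mm across, 85 mm tall, loose, standing in the stamp tray's side pocket. Origin at the centre of its underside.
- stapler: Bystander: grey stapler, 150 mm along its y, 38 mm wide, 40 mm high, loose on the desk behind the work area. Origin at the centre of its underside.
- pen_pot: Bystander: dark steel pot of pens, 72 mm across, 95 mm tall with pens up to 175 mm, loose on the desk at the back. Origin at the centre of its underside.
Things that resemble listed ones, but are neither listed nor needed, are in the scene too. What is shaped like the stamp_square but purple or turquoise is not meant.

How it is judged:
By the outcome, as a careful person would: the job done as asked, in the order asked, and still so for the second after the job is handed in, with the robot touching nothing.
It also fails if it takes over 131 s, if anything falls off the work surface, if the arm or the gripper's body presses on something with over 40 N, if the wrist force passes 120 N, or if a joint passes its speed limit or range.

ROBOT

A 6-joint arm with a two-finger parallel gripper is mounted at the origin on the work surface. World frame = base frame: x ahead of the robot, y to its left, z up, the work surface at z = 0. Lengths are in mm, angles in rad, forces in N, time in s.
With the tool pointing down it reaches from about 275 to 825 mm from the base axis. Payload 5.2 kg.
Tool frame: the origin (TCP) lies at the very end of the fingers, on their centre line; the grasp point (between the pads) lies 19 mm behind it; z points along the fingers, y is the line along which they close (so a half turn about z gives the same grasp; the last joint's range is limited). The gripper opens to 93 mm and grips with 3 to 60 N. Pads are 15 mm wide; open, the fingers measure 128 mm over their backs; the gripper's body (75 mm by 188 mm) begins 65 mm behind the grasp point.
Start: joints at [1.01, 0.259, 1.535, -0, 1.348, -0.203], TCP at [192.596, 515.181, 218.653] pointing down, gripper open.
Joint ranges: [-3.14, 3.14], [-0.91, 2.08], [0.19, 2.58], [-1.22, 4.36], [0.22, 2.71], [-3.12, 3.12]. Speed limits (rad/s): [2.57, 2.57, 3.14, 3.14, 3.14, 3.14].

INTERFACE

Orientations are given as [roll, pitch, yaw] about the fixed x, y, z axes, in that order (R = Rz(yaw) Ry(pitch) Rx(roll)).
In Python, from bench import robot gives the robot as it stands. The module is installed in compiled form; this text tells all that it offers. Calls block until the motion is done:
- robot.move_ptp(position, orientation): joint-space move of the TCP to a pose.
- robot.move_linear(position, ori=None, speed=150, f_stop=None): straight line of the TCP; ori=None keeps the orientation; speed is the mean speed in mm/s. With f_stop (N) it stops when the force on the tool has changed by that much, and returns True; else False.
- robot.move_j(angles): joint-space move.
- robot.move_gripper(opening): opening from 0.0 (shut) to 1.0 (fully open); the grip force is fixed at half the most; returns when the fingers have stopped.
- robot.sleep(seconds).
- robot.inverse_kinematics(position, orientation): joint angles nearest the present ones, or None.
- robot.get_image(name): name is "scene" or "side" or "wrist"; returns a dict with "img" (384x512x3 uint8, blue, green, red), "fovy" (degrees; the focal length in pixels is half the picture's height over the tangent of half this angle, whatever the lens; pixels are square), "cx", "cy" (the principal point, pixels), "eye" and "orientation" of the camera in the world. Camera axes: x right, y down, z forward; pixel columns grow to the right and rows downward; lengths in mm; the calibration is good to about 2 mm. The wrist camera is an equidistant fisheye: a pixel r from the principal point sees the ray r / f radians off the axis. A picture is of the moment at which its call begins. There is no depth.
A pose or a line that the arm cannot do raises robot.MotionError and nothing moves.
- robot.hand_in(): hands the job in; it is judged then, once.
Readings, each from a call of its own:
- robot.current_t(): time.
- robot.current_qpos(): joint angles.
- robot.current_joint_vel(): joint speeds.
- robot.current_joint_efforts(): joint torques, N m.
- robot.current_tcp_pos(): TCP position.
- robot.current_eef_rot(): TCP orientation.
- robot.current_contact_force(): force on the tool from outside, world axes, zero at the start.
- robot.current_ft_torque(): the same for the moment, N m.
- robot.current_gripper_width(): opening from 0.0 (shut) to 1.0 (fully open).
- robot.current_finger_force(): force on a finger pad.
Only numpy, scipy, OpenCV 4.12 (cv2) and the standard library are available. Lean on these libraries where they do the work, as an engineer would, in place of code of your own. Each camera call takes 0.05 s, during which the arm holds its last target. There are 200 camera calls.

## Working session

There is one attempt and no reset: what is moved stays moved. The work goes in short steps, each a Python script; the robot and the scene stay as the last script left them, time stands still between calls to the robot, and variables do not carry over. Pictures are saved under pics/ and viewed, at most 14 in all, crops included, and the job is handed in when it is done.

```bash
mkdir -p pics; ls
cat > h.py <<'E'
import numpy as np, cv2
from scipy.spatial.transform import Rotation as R
from bench import robot
def pic(n,out=None):
    d=robot.get_image(n)
    if out: cv2.imwrite('pics/'+out,d['img'])
    return d
def ray(d,u,v):
    f=d['img'].shape[0]/2/np.tan(np.radians(d['fovy'])/2)
    x,y=(u-d['cx'])/f,(v-d['cy'])/f
    if d.get('fish'):
        r=np.hypot(x,y); s=np.sin(r)/r if r>1e-9 else 1.
        c=np.array([x*s,y*s,np.cos(r)])
    else: c=np.array([x,y,1.])
    return R.from_euler('xyz',d['orientation']).apply(c)
def onz(d,u,v,z):
    r=ray(d,u,v); e=np.array(d['eye']); return e+r*(z-e[2])/r[2]
def proj(d,p):
    f=d['img'].shape[0]/2/np.tan(np.radians(d['fovy'])/2)
    c=R.from_euler('xyz',d['orientation']).inv().apply(np.array(p)-d['eye'])
    if d.get('fish'):
        n=np.hypot(c[0],c[1]); t=np.arctan2(n,c[2]); q=c[:2]/max(n,1e-9)*t
    else: q=c[:2]/c[2]
    return q*f+[d['cx'],d['cy']]
E
python3 - <<'E'
from h import *
for n in ['scene','side','wrist']:
    d=pic(n,n+'0.png'); print({k:np.round(v,3) for k,v in d.items() if k!='img'})
a=[cv2.imread('pics/%s0.png'%n) for n in ['scene','side']]
E
```

```text
pics
{'fovy': np.float64(43.859), 'cx': np.float64(261.294), 'cy': np.float64(191.727), 'eye': array([1180.686, -442.944, 1109.537]), 'orientation': array([-2.524,  0.013,  1.055])}
{'fovy': np.float64(48.397), 'cx': np.float64(254.863), 'cy': np.float64(188.367), 'eye': array([   50.831, -1086.017,   651.842]), 'orientation': array([-2.082,  0.011, -0.436])}
{'fovy': np.float64(65.706), 'cx': np.float64(249.477), 'cy': np.float64(188.028), 'eye': array([127.75 , 539.008, 384.365]), 'orientation': array([2.892, 0.   , 1.213])}
```

View pics/scene0.png

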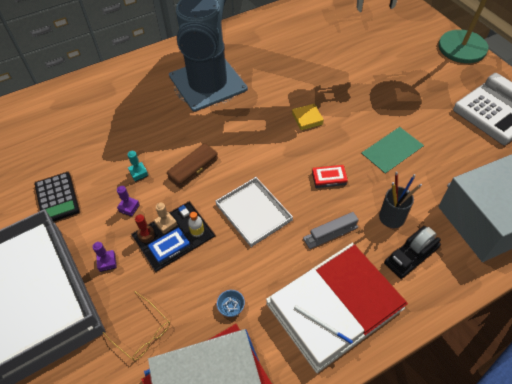

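View pics/side0.png

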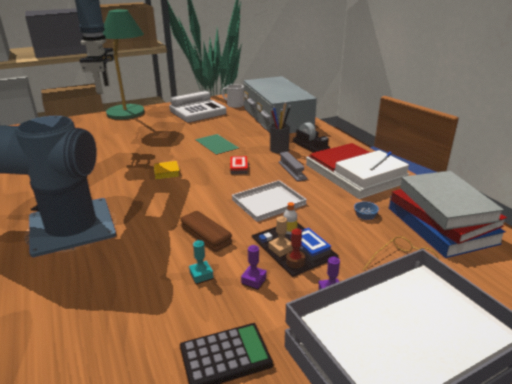

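View pics/wrist0.png

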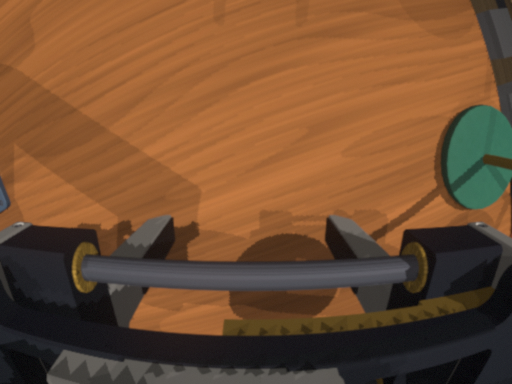

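Scene view: black stamp tray around (172,236), with the blue pad at (170,246), red-handled stamp at (143,225), pale stamp at (163,213) and glue at (195,224). The refill tray is at (254,211), red pad at (329,176), mat at (392,149), stapler at (331,231) and pot at (397,205). The wrist view shows only desk.

Run:
```python
from h import *
for n,boxes in [('scene',dict(mat=(355,120,430,175),red=(305,160,352,192),blue=(140,225,200,265),ref=(210,172,300,250),tray=(125,195,222,272))),('side',dict(mat=(190,130,240,156),red=(225,150,255,178),ref=(225,178,310,222)))]:
    d=pic(n); I=d['img']; hsv=cv2.cvtColor(I,cv2.COLOR_BGR2HSV); H,S,V=cv2.split(hsv)
    M=dict(mat=(H>60)&(H<95)&(S>80),red=((H<5)|(H>172))&(S>150),blue=(H>105)&(H<128)&(S>120),ref=(S<50)&(V>120),tray=(V<60))
    Z=dict(mat=3,red=24,blue=28,ref=18,tray=8)
    for k,(a,b,c,e) in boxes.items():
        m=np.zeros(H.shape,np.uint8); m[b:e,a:c]=M[k][b:e,a:c]
        cs,_=cv2.findContours(m,cv2.RETR_EXTERNAL,cv2.CHAIN_APPROX_NONE)
        c=max(cs,key=cv2.contourArea)[:,0]
        w=np.array([onz(d,u,v,Z[k])[:2] for u,v in c],np.float32)
        (cx,cy),s,an=cv2.minAreaRect(w); print(n,k,len(c),np.round([cx,cy,*s,an],1), np.round(cv2.boxPoints(((cx,cy),s,an))).tolist())
d=pic('scene')
for k,u,v,z in [('roundtop',140,218,98),('sqtop',161,205,98),('gluetop',194,213,85),('pot',397,198,95)]: print(k,onz(d,u,v,z).round())
print(robot.current_t())
```

```text
scene mat 119 [550.1 354.1  95.4 165.8   8.9] [[490.0, 429.0], [516.0, 265.0], [610.0, 280.0], [584.0, 443.0]]
scene red 92 [547.5 123.2  93.5  62.4  66.9] [[501.0, 92.0], [558.0, 68.0], [595.0, 154.0], [537.0, 178.0]]
scene blue 97 [ 528.8 -366.    65.9   96.7    5.4] [[491.0, -321.0], [500.0, -417.0], [566.0, -411.0], [557.0, -315.0]]
scene ref 269 [ 537.6 -120.6  171.   142.1    6.8] [[444.0, -60.0], [461.0, -201.0], [631.0, -181.0], [614.0, -40.0]]
scene tray 258 [ 496.9 -343.5  137.1  180.1    6.3] [[419.0, -261.0], [439.0, -441.0], [575.0, -426.0], [555.0, -247.0]]
side mat 74 [550.3 351.6  86.7 149.5   8.9] [[496.0, 419.0], [519.0, 271.0], [605.0, 284.0], [582.0, 432.0]]
side red 74 [544.5 115.  106.8  53.8  67.8] [[499.0, 76.0], [549.0, 55.0], [590.0, 154.0], [540.0, 175.0]]
side ref 155 [ 535.1 -125.6  171.5  138.5    6.5] [[442.0, -67.0], [458.0, -204.0], [628.0, -185.0], [612.0, -47.0]]
roundtop [ 467. -403.   98.]
sqtop [ 456. -342.   98.]
gluetop [ 513. -277.   85.]
pot [739. 194.  95.]
0.3
```

```bash
sed -i "s/    if out: /    d['fish']=n=='wrist'\n    if out: /" h.py
python3 - <<'E'
from h import *
print(robot.current_eef_rot(), robot.current_tcp_pos())
for p in [(530,-370,30),(467,-405,80),(550,354,80),(535,-120,30)]:
    for y in (96.3,-83.7): 
        q=robot.inverse_kinematics(p,[np.pi,0,np.radians(y)]); print(p,y,None if q is None else np.round(q,2))
robot.move_ptp([480,-343,260],[np.pi,0,np.radians(-83.7)])
d=pic('wrist','w1.png'); print(d['eye'],d['orientation'],proj(d,(480,-343,260)),proj(d,(467,-405,98)),proj(d,(460,-345,98)), robot.current_t())
E
```

```text
[-3.14093367e+00 -1.20276513e-04  2.78381017e+00] [192.51190669 515.02372345 218.35171151]
(530, -370, 30) 96.3 [-0.78  0.6   1.51  0.    1.04 -0.89]
(530, -370, 30) -83.7 [-0.78  0.6   1.51 -0.    1.04  2.25]
(467, -405, 80) 96.3 [-0.89  0.5   1.54  0.    1.11 -1.  ]
(467, -405, 80) -83.7 [-0.89  0.5   1.54 -0.    1.11  2.14]
(550, 354, 80) 96.3 [ 0.4   0.55  1.44 -0.    1.15  0.29]
(550, 354, 80) -83.7 [ 0.4   0.55  1.44  0.    1.15 -2.85]
(535, -120, 30) 96.3 [-0.42  0.45  1.77  0.    0.92 -0.53]
(535, -120, 30) -83.7 [-0.42  0.45  1.77 -0.    0.92  2.61]
[ 487.15941291 -410.04550847  426.44912266] [ 2.89032949e+00  4.47835847e-04 -3.03077152e+00] [249.10400803 227.75521832] [267.37332868 119.96072397] [267.14828897 173.73480861] 3.5167
```

View pics/w1.png

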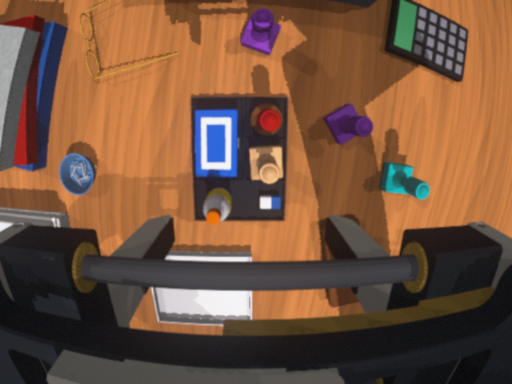

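Wrist view from above: tray with corners at about (192,97), (287,97), (285,220) and (193,220). Blue pad is at (216,143), round stamp at (267,120) in the far well, square stamp at (266,165) in the near well, and purple decoys are clear of the tray. Now measuring.

Run:
```python
from h import *
d=pic('wrist'); I=d['img']; H,S,V=cv2.split(cv2.cvtColor(I,cv2.COLOR_BGR2HSV))
def rect(name,mask,box,z,area=True):
    a,b,c,e=box; m=np.zeros(H.shape,np.uint8); m[b:e,a:c]=mask[b:e,a:c]
    cs,_=cv2.findContours(m,cv2.RETR_EXTERNAL,cv2.CHAIN_APPROX_NONE); c=cv2.convexHull(max(cs,key=cv2.contourArea))[:,0]
    w=np.array([onz(d,u,v,z)[:2] for u,v in c],np.float32); r=cv2.minAreaRect(w); print(name,np.round([*r[0],*r[1],r[2]],1))
rect('tray',V<75,(183,90,295,226),8)
rect('blue',(H>105)&(H<128)&(S>120),(188,100,242,185),28)
rect('roundtop',((H<6)|(H>172))&(S>150),(248,98,290,135),98)
pale=(H>8)&(H<22)&(S>40)&(V>110)
rect('sqbase+',pale,(245,143,286,186),28)
print(robot.current_t())
cv2.imwrite('pics/crop1.png',cv2.resize(I[90:230,180:300],None,fx=5,fy=4.28,interpolation=cv2.INTER_CUBIC)[:, :])
```

```text
tray [ 495.4 -342.4  133.2  179.7    6.1]
blue [ 528.6 -365.2   58.3   93.3    6. ]
roundtop [ 465.8 -405.7   23.5   26.5   51.9]
sqbase+ [ 457.  -342.4   45.3   52.3   10. ]
3.5667
```

View pics/crop1.png

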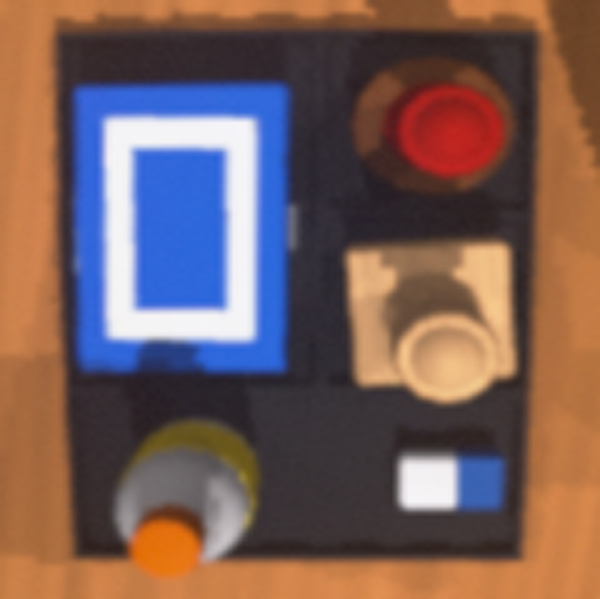

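Crop: square base corners are at (347,250), (512,243), (517,375) and (358,388), its knob at (450,358), and the round knob at (452,128).

Run:
```python
from h import *
d=pic('wrist')
c=lambda u,v,z: onz(d,u/5+180-.4,v/4.28+90-.4,z)[:2]
q=np.array([c(*p,28) for p in [(347,250),(512,243),(517,375),(358,388)]])
print(q.round(1),q.mean(0).round(1))
for i in range(4):
    e=q[(i+1)%4]-q[i]; print(np.hypot(*e).round(1),(np.degrees(np.arctan2(e[1],e[0]))%90).round(1))
print('knob sq',c(450,358,101),'round',c(452,128,101), 'round base', c(433,125,28))
t=np.array([c(*p,8) for p in [(58,35),(540,35),(522,556),(78,556)]]); print(t.round(1),t.mean(0))
```

```text
[[ 482.8 -363.6]
 [ 438.8 -371. ]
 [ 431.8 -328.8]
 [ 474.9 -319.7]] [ 457.1 -345.8]
44.6 9.5
42.7 9.4
44.0 12.0
44.6 10.2
knob sq [ 457.5530179  -346.53961094] round [ 464.36134645 -405.96691487] round base [ 464.39370415 -405.36609927]
[[ 571.3 -424.5]
 [ 436.9 -438.4]
 [ 418.3 -260.5]
 [ 551.8 -245.3]] [ 494.60007909 -342.15499795]
```

```bash
cat >> h.py <<'E'
def D(y): return [np.pi,0,np.radians(y)]
def st(t): print(t,'t',round(robot.current_t(),1),'w',round(robot.current_gripper_width()*93,1),'z',round(robot.current_tcp_pos()[2],1),'F',np.round(robot.current_contact_force(),1))
def pick(xy,z,yaw,op,up=220):
    robot.move_gripper(op)
    robot.move_ptp([*xy,z+90],D(yaw)); robot.move_linear([*xy,z+15],speed=150)
    if robot.move_linear([*xy,z],speed=40,f_stop=6): st('TOUCH on pick'); raise SystemExit
    robot.move_gripper(0.); st('gripped')
    robot.move_linear([*xy,z+15],speed=50); robot.move_linear([*xy,up],speed=200); st('lifted')
def place(xy,z,yaw,op,up=220,over=2.5):
    robot.move_ptp([*xy,up],D(yaw)); robot.move_linear([*xy,z+30],speed=200); robot.move_linear([*xy,z+6],speed=60); robot.sleep(.2)
    hit=robot.move_linear([*xy,z-over],speed=12,f_stop=2.5); st('down hit=%s want z=%.1f'%(hit,z))
    robot.move_gripper(op); robot.sleep(.2); st('open')
    robot.move_linear([*xy,z+15],speed=50); robot.move_linear([*xy,up],speed=200)
E
python3 - <<'E'
from h import *
pick((464.5,-406),62,96.1,.6)
place((543.8,393),61,96.1,.6)
pick((457.4,-346.2),62,96.1,.6)
place((556.2,314),61,96.1,.6)
robot.move_ptp([500,330,260],D(96.1))
d=pic('wrist','w2.png'); pic('side','s2.png'); print(proj(d,(543.8,393,98)),proj(d,(556,314,98)),robot.current_t())
E
```

```text
gripped t 8.9 w 24.2 z 62.0 F [ 0.4 -0.3  0.6]
lifted t 10.2 w 24.1 z 218.6 F [-0.3 -0.5 -1.4]
down hit=True want z=61.0 t 15.1 w 24.8 z 60.9 F [ 0.3 -0.6  4.9]
open t 16.0 w 55.8 z 59.9 F [-0.6  0.6 -0.1]
gripped t 22.0 w 24.6 z 62.0 F [ 1.  -0.9 -0.5]
lifted t 23.3 w 24.5 z 218.6 F [ 0.1 -0.2 -1.5]
down hit=True want z=61.0 t 27.8 w 24.3 z 60.8 F [ 0.8 -0.6  3.5]
open t 28.7 w 55.5 z 59.9 F [-1.   1.  -0.3]
[296.49935148 124.34446191] [297.62795878 194.15419297] 30.5083
```

View pics/w2.png

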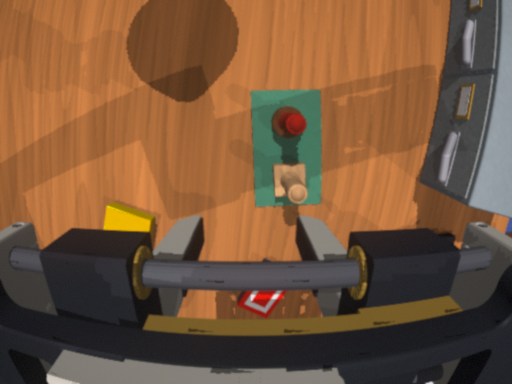

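Both stamps stand upright on the mat, at (289,123) and (289,182), where predicted. Blue pad next, then a close look at the red pad.

Run:
```python
from h import *
pick((528.6,-365.5),12,96.1,.85,up=160)
place((536.5,-122.5),11,96.7,.78,up=160)
robot.move_ptp([545,40,220],D(96))
d=pic('wrist','w3.png'); I=d['img']; H,S,V=cv2.split(cv2.cvtColor(I,cv2.COLOR_BGR2HSV))
m=((((H<5)|(H>172))&(S>150))*255).astype(np.uint8); m[215:]=0
cs,_=cv2.findContours(m,cv2.RETR_EXTERNAL,cv2.CHAIN_APPROX_NONE)
for c in cs:
    if cv2.contourArea(c)<300: continue
    w=np.array([onz(d,u,v,24)[:2] for u,v in c[:,0]],np.float32); print(c[:,0].mean(0),cv2.minAreaRect(w))
pic('side','s3.png')
```

```text
gripped t 35.3 w 57.9 z 12.2 F [-0.1 -0.9  0.8]
lifted t 36.6 w 58.3 z 158.7 F [ 0.5  1.5 -1.5]
down hit=True want z=11.0 t 39.5 w 57.9 z 11.2 F [-0.2  0.3  3.9]
open t 40.2 w 72.3 z 10.4 F [ 0.2  0.1 -0. ]
[457.57641921 200.43231441] ((879.5020751953125, 31.76475715637207), (202.33892822265625, 45.590858459472656), 3.8126986026763916)
[259.42718447 100.00970874] ((546.314208984375, 125.90663146972656), (91.0447998046875, 57.487037658691406), 66.96934509277344)
```

View pics/w3.png

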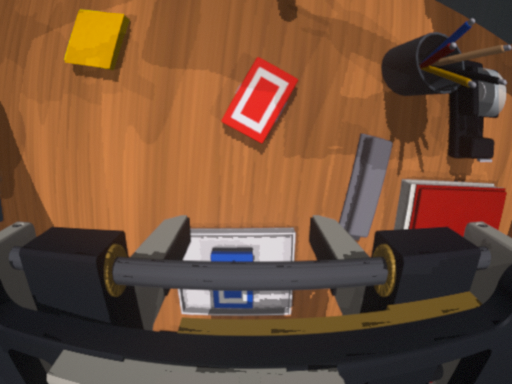

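View pics/s3.png

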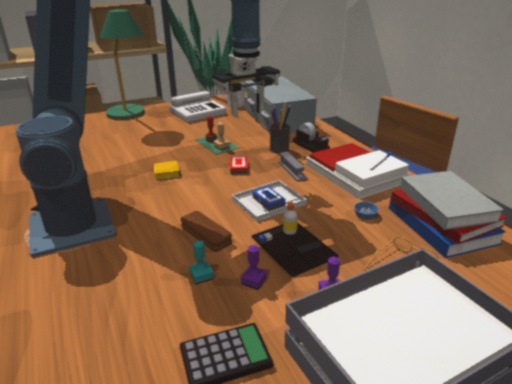

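The blue pad lies flat in the refill tray; the red pad is at (259,100) in the wrist view, measuring 91 x 57 mm, which matches its given size. Moving it now.

Run:
```python
from h import *
pick((546.3,125),9,67,.85,up=160)
place((528.4,-368.5),13,96.1,.8,up=160)
robot.move_ptp([480,-343,260],D(-83.7)) if False else None
robot.move_ptp([490,-520,260],D(96.1))
d=pic('wrist','w4.png'); I=d['img']; H,S,V=cv2.split(cv2.cvtColor(I,cv2.COLOR_BGR2HSV))
m=((((H<5)|(H>172))&(S>150))*255).astype(np.uint8); m[215:]=0
cs,_=cv2.findContours(m,cv2.RETR_EXTERNAL,cv2.CHAIN_APPROX_NONE)
for c in cs:
    if cv2.contourArea(c)<300: continue
    w=np.array([onz(d,u,v,28)[:2] for u,v in c[:,0]],np.float32); print(c[:,0].mean(0),cv2.minAreaRect(w))
# look at the square stamp on the mat
robot.move_ptp([550,262,180],D(96.1))
d=pic('wrist'); u,v=proj(d,(556.2,314,27)).astype(int); print(u,v)
np.savez('w5.npz',**d); I=d['img']; a,b=max(u-60,0),max(v-60,0)
cv2.imwrite('pics/w5c.png',cv2.resize(I[b:b+120,a:a+120],None,fx=5,fy=5,interpolation=cv2.INTER_CUBIC)); print(a,b,robot.current_t())
```

```text
gripped t 45.0 w 57.4 z 9.1 F [1.  0.1 1.3]
lifted t 46.3 w 57.5 z 158.8 F [ 0.1 -0.6 -1.8]
down hit=True want z=13.0 t 50.1 w 57.9 z 13.2 F [-0.2  0.3  5.4]
open t 50.9 w 74.5 z 12.1 F [-0.7 -0.1  0. ]
[471.95789474 207.4       ] ((890.75830078125, -549.5562744140625), (27.462574005126953, 120.43119812011719), 76.33516693115234)
[473.34586466 125.69172932] ((837.7765502929688, -404.7584533691406), (222.33326721191406, 55.083988189697266), 77.45767974853516)
[290.15420561  58.42523364] ((527.1259155273438, -367.05572509765625), (59.470760345458984, 93.66242980957031), 5.611922740936279)
260 129
200 69 55.7833
```

View pics/w4.png

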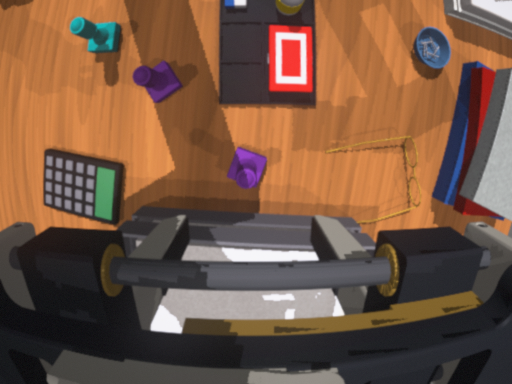

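View pics/w5c.png

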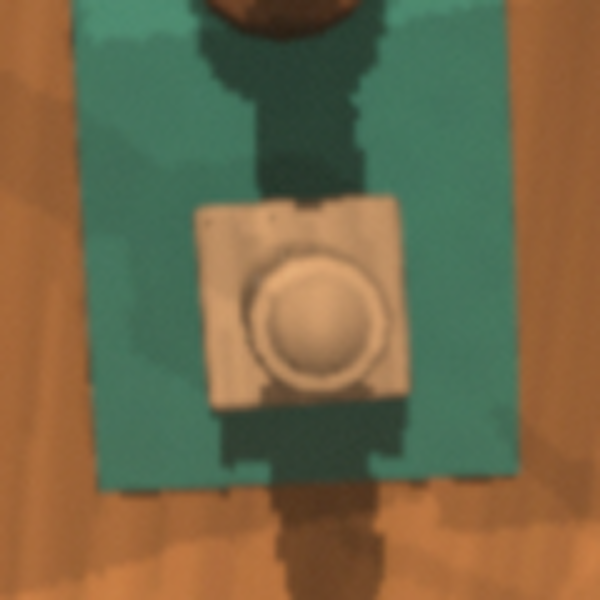

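The red pad sits square in the back bay at (291,58). In the crop, the square base corners are (197,208), (397,197), (408,397) and (213,408).

Run:
```python
from h import *
z=np.load('w5.npz'); d={k:z[k] for k in z.files}; d['fish']=True
q=np.array([onz(d,u/5+200-.4,v/5+69-.4,27)[:2] for u,v in [(197,208),(397,197),(408,397),(213,408)]]); print(q.mean(0))
A=[]
for i in range(4):
    e=q[(i+1)%4]-q[i]; A.append(np.degrees(np.arctan2(e[1],e[0]))%90); print(np.hypot(*e).round(1),A[-1].round(1))
print(np.mean(A))
```

```text
[556.08066175 314.31835185]
42.7 9.5
43.4 9.8
42.3 9.5
43.3 10.3
9.78334012421672
```

Run:
```python
from h import *
pick((543.8,393),61,96.1,.6)
place((464.8,-406.1),62,96.1,.6)
pick((556.2,314.2),61,96.1,.6)
place((458.4,-346.4),62,92.4,.6)
robot.move_ptp([480,-343,260],D(-83.7))
I=pic('wrist')['img']; cv2.imwrite('pics/w6c.png',cv2.resize(I[90:230,180:300],None,fx=5,fy=4.28,interpolation=cv2.INTER_CUBIC)); pic('side','s6.png'); print(robot.current_t())
```

```text
gripped t 58.7 w 24.6 z 61.1 F [-0.3  0.5  0.2]
lifted t 60.0 w 24.5 z 218.5 F [-0.2 -0.1 -2.5]
down hit=True want z=62.0 t 64.9 w 24.5 z 62.0 F [0.6 1.3 5.2]
open t 65.8 w 56.0 z 61.1 F [ 0.7 -0.2  0. ]
gripped t 71.8 w 24.1 z 61.1 F [ 0.3 -1.   0.4]
lifted t 73.1 w 24.6 z 218.5 F [ 0.3 -0.4 -2.8]
down hit=True want z=62.0 t 77.5 w 24.5 z 61.9 F [1.2 0.3 5.1]
open t 78.4 w 55.8 z 61.2 F [0.8 0.3 0.4]
82.4833
```

View pics/w6c.png

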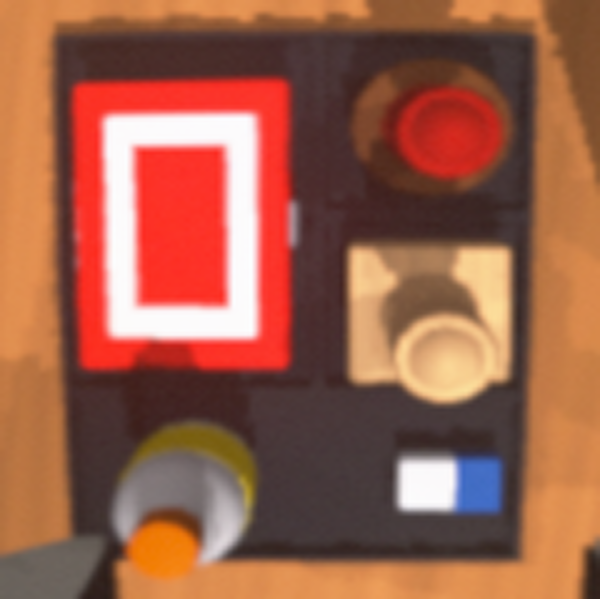

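View pics/s6.png

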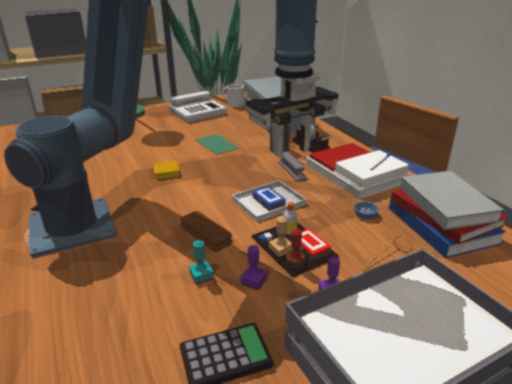

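The red pad is flat in the bay, both stamps are upright and square in their own wells, the blue pad is in the refill tray, and the bystanders haven't moved.

```bash
python3 -c "
from bench import robot
print(robot.hand_in())"
```

```text
the job is handed in; nothing more can be done
None
```

The job is done and handed in after about 82 s: the red pad is in the back bay, the blue pad is in the refill tray, both stamps are upright in their own wells, and the final pictures show the glue, stapler and pen pot undisturbed.

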